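# Refit the small burner of a table-top gas stove

### The job

The small burner of the two-burner stove was taken apart for washing. Take its burner head off the drying rack, rest the stem in the burner opening and feel around with it until it drops into the hidden socket and the head sits flat and fully home on the hob top, keeping hold of it until it is right down; then take the burner cap off the rack and seat it square in the top of the head. Press either part with no more than about three kilos (30 N), keep off the spark electrode and thermocouple, and leave everything else where it is.

Things in the scene. Friction and masses are not known exactly. Their poses are not given: they have to be found in the camera images.
- burner_head: Bare aluminium burner head (the part with the stem), stem down in the mesh of the drying rack; round, yaw is of no matter. Origin on its axis in the flat underside of the skirt, z up. Skirt: 60 mm diameter, z 0 to 6 mm. Body above it: 48 mm diameter, z 6 to 26 mm; grip it there. A bore in its top, 34 mm diameter, 8 mm deep, takes the cap. About 140 g.
- burner_cap: Black enamelled cap, a disc of 50 mm diameter with a short spigot under it, spigot down on the drying rack. Origin on its axis at the bottom of the spigot, z up. Spigot: 31 mm diameter, z 0 to 5 mm. Disc: z 5 to 11.5 mm at the rim, dome to 14.5 mm. Seated, the disc lies on the head's top, the cap's origin 21 mm above the head's. About 100 g.
- stove: Stainless steel two-burner table-top gas stove, 460 x 290 mm, hob top 85 mm above the table; origin under its middle, x along its length towards the small burner, z up. Fixed. The large burner, nearer the robot, is complete and wears its black pan support (30 mm above the hob top).
- stem_tip (a point): Middle of the flat lower end of the head's stem, 34 mm below the head's origin. The stem is 14 mm in diameter with a square end (no chamfer to lead it in).
- burner (a point): Middle of the small burner's round opening (40 mm diameter) in the hob top, at hob-top height, 90 mm from the stove's middle along its x; axes as the stove's. With the stem in the socket the skirt lies on the hob top, the head's origin at this height; a stem standing beside the socket holds it 16 mm higher. Hold the head until it is down (within 6 mm of home).
- carrier_face (a point): Point on the opening's axis, 18 mm under the hob top, at the height of the flat face of the burner carrier. In that face, out of sight, is the upright blind socket for the stem: 16 mm diameter, 22 mm deep. The carrier floats on its bracket, so the socket's middle lies up to 6 mm from this point along the stove's x and up to 6 mm along its y: unmeasured, different each time.
- carrier_bracket: The carrier's bracket under the hob top; origin 85 mm under the opening's middle. Sideways the carrier stays where it is for pushes below 50 N. Downwards its face is sprung: it starts to give at about 4 N, then 1.5 N per mm, and is solid after 4 mm; it comes back up when let off.
- igniter: Spark electrode (white ceramic pin, 6 mm diameter, 17 mm above the hob top) 48 mm from the opening's middle along the stove's -x, with the thermocouple (4 mm copper pin, 16 mm high) beside it, 43 mm along -x and 21 mm along +y. Origin in the middle of the opening at hob-top height, axes as the stove's. Fragile: fingers that grip the head along the stove's y stay clear of them.
- rack: Stainless wire drying rack, 300 x 200 mm mesh of 20 mm pitch, top of the wires 45 mm above the table; origin on the table under its middle, x along its length. Fixed. The burner head, the cap and the jar lid stand along its long middle line, 100 mm apart, in any order.
- jar_lid: Steel jar lid, plain flat disc 62 mm diameter, 11 mm high, on the rack; not part of the job. Origin under its middle.
- pan_support: Black cast pan support of the small burner, 200 mm square, 30 mm high, lying to the left on the table; leave it. Origin under its middle.
- bowl: Steel mixing bowl, 150 mm diameter, 65 mm high; leave it. Origin under its middle.
- ramekin: White ramekin, 72 mm diameter, 42 mm high; leave it. Origin under its middle.
- salt_jar: Small salt jar with a steel lid, 52 mm diameter, 70 mm high, to the right of the stove; leave it. Origin under its middle.
- oil_bottle: Oil bottle, 56 mm diameter, 190 mm high; leave it. Origin under its middle.

How it is judged:
On the way, in this order (a step that is already met when the one before it is completed fails the run):
1. The stem is down in the socket, the head within 6 mm of home and still held (z of burner_head in the frame of burner between -0.002 and 0.006 m and horizontal distance between burner_head and burner below 0.011 m and contact force between the fingers and burner_head above 1 N), for 0.1 s.
2. The burner head's stem is in the socket, the head flat and fully home on the hob top, and let go (z of burner_head in the frame of burner between -0.002 and 0.002 m and horizontal distance between burner_head and burner below 0.011 m and angle between burner_head's own z axis and vertical below 0.05 rad and contact force between the fingers and burner_head below 0.1 N), for 0.2 s.
At the end, for the whole second after the job is handed in: The head stands in its socket, skirt flat on the hob top (2 mm in height, 11 mm from the opening's middle, tilt under 0.05 rad); the cap is seated in the head (about 1.5 mm in height, 3 mm off axis, tilt under 0.07 rad); both let go and at rest (all of step 2 and z of burner_cap in the frame of burner_head between 0.0195 and 0.0228 m and horizontal distance between burner_cap and burner_head below 0.003 m and angle between burner_cap's own z axis and vertical below 0.07 rad and contact force between the fingers and burner_cap below 0.1 N and linear speed of each of burner_cap, burner_head below 0.01 m/s); the robot touches nothing.
It fails at once if The burner head is pressed on the stove with more than 35 N (contact force between burner_head and stove above 35 N).
It fails at once if The cap is pressed on the head with more than 35 N (contact force between burner_cap and burner_head above 35 N).
It fails at once if The spark electrode or thermocouple is touched with more than 2 N (contact force between igniter and anything else above 2 N).
It fails at once if Something that is not part of the job is moved by more than 30 mm (distance of any of jar_lid, pan_support, bowl, ramekin, salt_jar, oil_bottle from where it was at the start of the episode above 0.03 m).
It also fails if it takes over 72 s, if anything falls off the work surface, if the arm or the gripper's body presses on something with over 40 N, if the wrist force passes 120 N, or if a joint passes its speed limit or range.

### The arm

A 7-joint arm with a two-finger parallel gripper is mounted at the origin on the work surface. World frame = base frame: x ahead of the robot, y to its left, z up, the work surface at z = 0. Lengths are in m, angles in rad, forces in N, time in s.
With the tool pointing down it reaches from about 0.425 to 0.925 m from the base axis. Payload 6.8 kg.
Tool frame: the origin (TCP) lies between the finger pads; the fingertips stand 22 mm ahead of it and the grasp point (between the pads) lies 3 mm ahead of it (ctrl.tcp_to_tips is the z of the fingertips in the tool frame, in m); z points along the fingers, y is the direction in which the jaws open and shut (so a half turn about z gives the same grasp; the last joint's range is limited). The gripper opens to 85 mm and grips with 20 to 120 N. Pads are 22 mm wide; open, the fingers measure 114 mm over their backs; the gripper's body (76 mm by 85 mm) begins 54 mm behind the grasp point. The pads swing forward as they close: fully open they stand 13 mm farther back than shut.
Start: joints at [-1.325, 0.477, 0.022, 1.555, -0.011, 1.109, -0.083], TCP at [0.234, 0.633, 0.253] pointing down, gripper open.
Joint ranges: [-2.96, 2.96], [-0.34, 2.1], [-1.41, 1.46], [0.24, 2.44], [-1.37, 4.51], [0.17, 1.92], [-2.96, 2.96]. Speed limits (rad/s): [2.39, 2.39, 3.14, 3.14, 3.14, 3.14, 3.14].

### API

Orientations are given as a 3x3 rotation matrix whose columns are the frame's x, y, z axes.
In Python, from cell import ctrl gives the robot as it stands. The module is installed in compiled form; this text tells all that it offers.
- The arm moves only by the tool step_arm, never from a script. Its arguments are lists of equal length, an entry for each row: "offset": the shift along the tool's x, y, z in m, a list of three; "spin": the turn about the tool's z in rad; "grip": the closure, from 0 (fully open) to 1 (shut). In form: {"offset": [[dx, dy, dz], ...], "spin": [spin, ...], "grip": [grip, ...]}. A call has 1 to 20 rows; each row shifts and turns the commanded pose from where the row before left it, along the tool's axes as they then stand; what a row does not reach is not made up. A row lasts 1/12 s, in which the tool goes at most 41.7 mm and 7.16 degrees, less where a joint would pass 70% of its speed; a pose out of reach is approached as far as the arm can. A call with a gripper value outside its range is refused whole. The fingers move at their own pace and stop on an object; "grip_force" is the grip in N (left out, the last holds). Time passes only in rows, so rows that do not move let the fingers close. It gives the time, the measured TCP pose, the force and the opening at its end, in the units of the state.
- ctrl.state(): the state, without advancing time (a new reading comes with each control period).
- ctrl.snapshot(name): name is "scene" or "top" or "wrist"; returns a dict with "img" (480x640x3 uint8, blue, green, red), "range_z" (480x640 float32, m along the optical axis (not along the pixel's ray), 0 where there is no reading), "intrinsics" (3x3 intrinsics, pixels), "distortion" ([k1, k2, p1, p2, k3] as OpenCV has them; the pictures are not rectified), "rvec" (rotation vector, rad) and "tvec" (3), from world to camera coordinates, as OpenCV has them; the wrist camera has in their place "hand_eye" (4x4, takes a point from camera to tool coordinates, whose origin is the TCP and whose axes are the flange's). Camera axes: x right, y down, z forward; pixel columns grow to the right and rows downward; lengths in m; the calibration is good to about 2 mm. A picture is of the moment at which its call begins: read the wrist's pose just before it.
- ctrl.hand_in(): hands the job in, once; it reports no verdict.
The state is a dict: "time": time; "joints": joint angles; "joint_vel": joint speeds; "joint_efforts": joint torques, N m; "tcp_pos": TCP position; "orientation": TCP orientation; "force": force on the tool from outside, world axes, zero at the start; "wrist_torque": the same for the moment, N m; "gripper_width": opening from 0.0 (shut) to 1.0 (fully open).
Only numpy, scipy, OpenCV 4.12 (cv2) and the standard library are available. Lean on these libraries where they do the work, as an engineer would, in place of code of your own. Each camera call takes 0.05 s, during which the arm holds its last target.

## Working session

There is one attempt and no reset: what is moved stays moved. The work goes in short steps, Python scripts to look and compute and a tool call to move; the robot and the scene stay as the last step left them, time stands still between calls to the robot, and variables do not carry over. Pictures are saved under pics/ and viewed, and the job is handed in when it is done.

Besides the shell and the picture viewer there is one more tool, called after "Request:" by a JSON object that holds its "name" and its "arguments", one argument or row to a line. step_arm: Moves the arm, as the interface text tells. Its arguments: {"type":"object","properties":{"offset":{"type":"array"},"spin":{"type":"array"},"grip":{"type":"array"},"grip_force":{"type":"number"}},"required":["offset","spin","grip"]}

```bash
mkdir -p pics; ls; python3 - <<'E'
from cell import ctrl
import cv2, numpy as np
print(ctrl.state(), ctrl.tcp_to_tips)
for n in("scene","top"):
    s=ctrl.snapshot(n); cv2.imwrite(f"pics/{n}0.png",s["img"])
    np.savez(f"{n}0.npz",**s)
    print(n,s["intrinsics"],s["distortion"],s["rvec"],s["tvec"])
E
```

```text
pics
{'time': 0.0, 'joints': array([-1.32511017,  0.47781311,  0.02233689,  1.55645899, -0.01149029,
        1.10931358, -0.08309815]), 'joint_vel': array([ 1.94544310e-03,  8.82278182e-04, -2.05206941e-04, -1.92716950e-04,
        1.88436890e-03, -5.74189009e-05,  1.56376829e-04]), 'joint_efforts': array([ 1.47312508e-04, -5.96462166e+01,  1.60811171e+00, -2.81203687e+01,
        1.24218801e-02,  9.28226887e-03, -2.67759003e-05]), 'tcp_pos': array([0.23367352, 0.63266463, 0.25231374]), 'orientation': array([[-9.38078228e-01,  3.46423124e-01, -5.06322977e-04],
       [ 3.46423463e-01,  9.38076523e-01, -1.79475985e-03],
       [-1.46776615e-04, -1.85902730e-03, -9.99998261e-01]]), 'force': array([ 0.13998507, -0.50285593, -0.93712913]), 'wrist_torque': array([0.02385366, 0.02443505, 0.0094713 ]), 'gripper_width': 1.002979696305599} 0.022
scene [[600.01723179   0.         317.14051114]
 [  0.         600.01723179 240.02734734]
 [  0.           0.           1.        ]] [0.01384339 0.         0.         0.         0.        ] [ 0.96164647  2.49503108 -1.06541243] [ 0.3771441  -0.15594719  1.90627719]
top [[485.87738304   0.         322.80663286]
 [  0.         485.87738304 238.15784593]
 [  0.           0.           1.        ]] [-0.05794369  0.          0.          0.          0.        ] [ 2.01952669 -2.21384433  0.21935703] [0.04215652 0.51740407 1.2413613 ]
```

View pics/scene0.png

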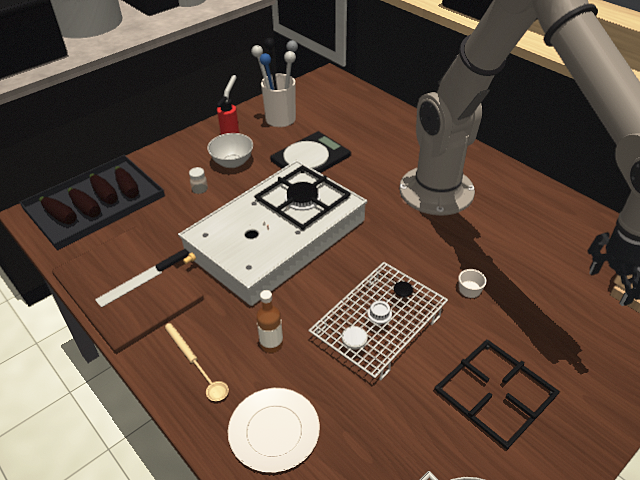

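View pics/top0.png

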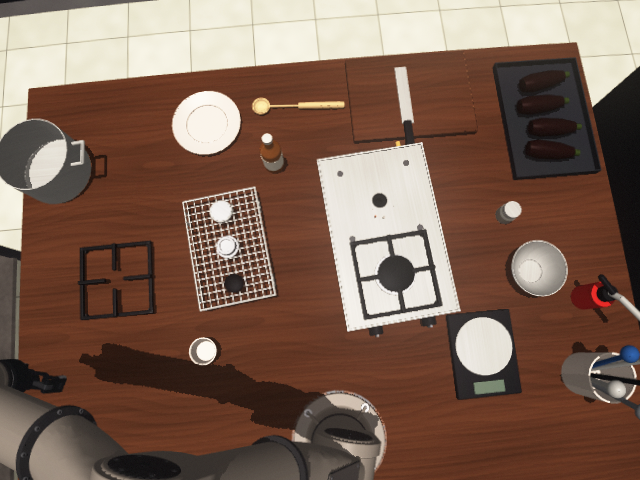

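```bash
cat > h.py <<'E'
import cv2, numpy as np
def load(f): return dict(np.load(f))
def ray(s,uv):
    p=cv2.undistortPoints(np.array(uv,float).reshape(-1,1,2),s["intrinsics"],s["distortion"]).reshape(-1,2)
    d=np.c_[p,np.ones(len(p))]
    if "hand_eye" in s:
        T=s["T"]@s["hand_eye"]; return T[:3,3],d@T[:3,:3].T
    R=cv2.Rodrigues(s["rvec"])[0]; t=np.array(s["tvec"]).ravel()
    return -R.T@t, d@R
def plane(s,uv,z):
    o,d=ray(s,uv); return o+d*((z-o[2])/d[:,2])[:,None]
def pts(s,uv):
    o,d=ray(s,uv); uv=np.array(uv).astype(int).reshape(-1,2)
    return o+d*s["range_z"][uv[:,1],uv[:,0]][:,None]
def wrist():
    from cell import ctrl
    st=ctrl.state(); s=ctrl.snapshot("wrist"); T=np.eye(4); T[:3,:3]=st["orientation"];T[:3,3]=st["tcp_pos"]; s["T"]=T; return s
E
python3 - <<'E'
from h import *
s=load("top0.npz"); im=s["img"]
a=cv2.resize(im[180:320,170:290],None,fx=5,fy=5,interpolation=cv2.INTER_CUBIC); cv2.imwrite("pics/rackz.png",a[:600])
b=cv2.resize(im[135:335,310:470],None,fx=3,fy=3,interpolation=cv2.INTER_CUBIC); cv2.imwrite("pics/stovez.png",b)
print(plane(s,[[228,247],[234,285],[221,211]],.071), plane(s,[[379,200],[396,273]],.085))
print(pts(s,[[228,247],[234,285],[221,211],[350,200],[420,180]]))
E
```

```text
[[0.51454134 0.24436181 0.071     ]
 [0.41352972 0.23424139 0.071     ]
 [0.61359178 0.25793053 0.071     ]] [[ 0.60103737 -0.16182568  0.085     ]
 [ 0.40462795 -0.18307102  0.085     ]]
[[ 0.51590545  0.24560717  0.06423922]
 [ 0.414958    0.23632236  0.0591829 ]
 [ 0.61904367  0.26171393  0.051605  ]
 [ 0.60924687 -0.08600079  0.08063232]
 [ 0.64606413 -0.27719791  0.08500233]]
```

View pics/rackz.png

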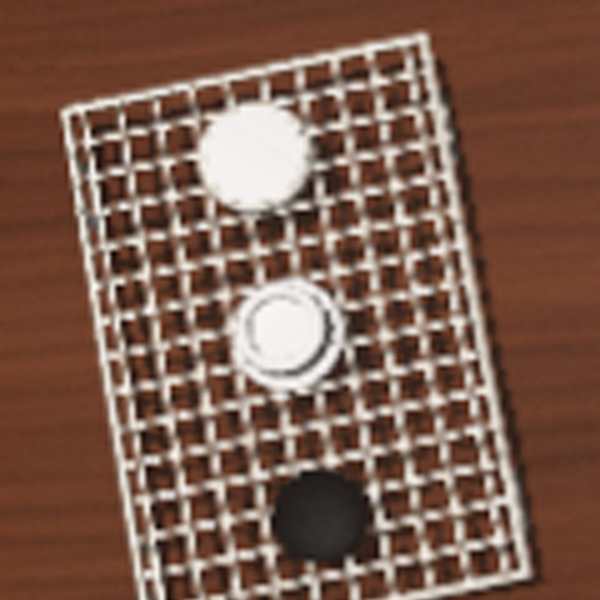

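View pics/stovez.png

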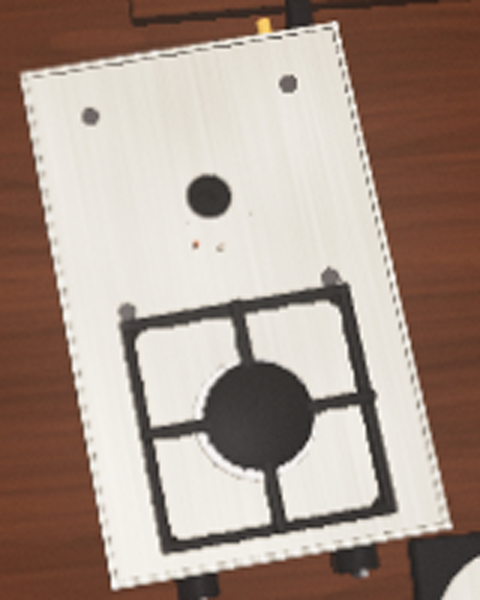

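```bash
python3 - <<'E'
from h import *
s=load("top0.npz"); im=s["img"]
c=np.array([[22,73],[335,22],[450,525],[115,588]])/3+[310,135]
P=plane(s,c,.085)[:,:2]; print(P)
TL,TR,BR,BL=P
print("len",np.linalg.norm(TL-BL),np.linalg.norm(TR-BR),np.linalg.norm(TL-TR))
for v in(TL-BL,TR-BR): print("yaw",np.arctan2(v[1],v[0]))
v=TL-TR; print(np.arctan2(-v[0],v[1]))
mid=P.mean(0);
yaw=np.arctan2(*((TL-BL)+(TR-BR))[::-1]); print("mid",mid,"burner",mid+.09*np.array([np.cos(yaw),np.sin(yaw)]))
g=cv2.cvtColor(im,cv2.COLOR_BGR2GRAY)
m=np.zeros_like(g); m[185:212,365:395]=(g[185:212,365:395]<90)
n,l,st,ce=cv2.connectedComponentsWithStats(m); print(st[1:],ce[1:]); 
k=1+np.argmax(st[1:,4]); print("open",plane(s,ce[k]+0,.085))
# rack edges
r=np.array([[65,108],[425,36],[527,578],[140,600]])/5+[170,180]
Q=plane(s,r,.045)[:,:2]; print(Q); v=Q[1]-Q[2]; print("rackyaw",np.arctan2(v[1],v[0]),np.linalg.norm(v)); v=Q[0]-Q[1]; print(np.arctan2(-v[0],v[1]),np.linalg.norm(v))
for n,(p,z) in dict(lid=((255,157),.056),headtop=((286,332),.071),skirt=((289,336),.05),cap=((320,516),.057)).items():
    print(n,plane(s,np.array(p)/5+[170,180],z))
E
```

```text
[[ 0.72885134 -0.0099927 ]
 [ 0.75187273 -0.29613272]
 [ 0.29584825 -0.3335689 ]
 [ 0.27060395 -0.04684304]]
len 0.45972668312689197 0.45755851306115003 0.2870646174353052
yaw 0.08024313489229506
yaw 0.08190879983806564
0.08028205305432347
mid [ 0.51179407 -0.17163434] burner [ 0.60149844 -0.16434567]
[[373 194  14  13 147]] [[379.23809524 199.97278912]]
open [[ 0.60105411 -0.16246026  0.085     ]]
[[0.65725256 0.3659078 ]
 [0.6795241  0.16653138]
 [0.37909835 0.13208168]
 [0.38574362 0.33564554]]
rackyaw 0.11417091655184082 0.30239446352671057
0.11124479977398606 0.20061649842695992
lid [[0.61669637 0.26091039 0.056     ]]
headtop [[0.51633152 0.24637539 0.071     ]]
skirt [[0.51828614 0.24879197 0.05      ]]
cap [[0.41992401 0.23643832 0.057     ]]
```

Request:
{"name": "step_arm", "arguments": {
  "offset": [
    [-0.025, -0.035, 0],
    [-0.025, -0.03, 0],
    [-0.025, -0.03, 0],
    [-0.025, -0.03, 0],
    [-0.025, -0.03, 0]
  ],
  "spin": [-0.1, -0.1, -0.1, -0.1, -0.06],
  "grip": [0, 0, 0, 0, 0]
}}

```text
time: 0.52
tcp_pos: [0.3312, 0.462, 0.253]
orientation: [[-0.994, -0.112, -0.001], [-0.112, 0.994, -0.001], [0.001, -0.001, -1.0]]
force: [0.4, 0.3, 0.6]
gripper_width: 1.0
```

Request:
{"name": "step_arm", "arguments": {
  "offset": [
    [-0.02, -0.034, 0],
    [-0.02, -0.034, 0],
    [-0.02, -0.034, 0],
    [-0.02, -0.034, 0],
    [-0.02, -0.034, 0],
    [-0.02, -0.034, 0],
    [-0.02, -0.03, 0],
    [0, 0, 0],
    [0, 0, 0]
  ],
  "spin": [0, 0, 0, 0, 0, 0, 0, 0, 0],
  "grip": [0, 0, 0, 0, 0, 0, 0, 0, 0]
}}

```text
time: 1.27
tcp_pos: [0.4965, 0.2437, 0.253]
orientation: [[-0.995, -0.101, -0.0], [-0.101, 0.995, -0.001], [0.0, -0.001, -1.0]]
force: [0.1, 1.1, 0.2]
gripper_width: 1.001
```

```bash
python3 - <<'E'
from h import *
s=wrist(); np.savez("w1.npz",**s); cv2.imwrite("pics/w1.png",s["img"]); print(s["T"],s["hand_eye"],s["intrinsics"],s["distortion"])
E
```

```text
[[-9.94923716e-01 -1.00631796e-01 -2.00897801e-04  4.96532393e-01]
 [-1.00631564e-01  9.94923311e-01 -9.44852573e-04  2.43661303e-01]
 [ 2.94960117e-04 -9.19839573e-04 -9.99999533e-01  2.52987298e-01]
 [ 0.00000000e+00  0.00000000e+00  0.00000000e+00  1.00000000e+00]] [[ 3.23688513e-04 -9.46305708e-01 -3.23272952e-01  8.37367635e-02]
 [ 9.99999765e-01  1.10713164e-04  6.77198436e-04 -1.87516405e-04]
 [-6.05046174e-04 -3.23273095e-01  9.46305521e-01 -1.20072045e-01]
 [ 0.00000000e+00  0.00000000e+00  0.00000000e+00  1.00000000e+00]] [[360.10603626   0.         318.79761943]
 [  0.         360.10603626 234.71219447]
 [  0.           0.           1.        ]] [0.01439219 0.         0.         0.         0.        ]
```

View pics/w1.png

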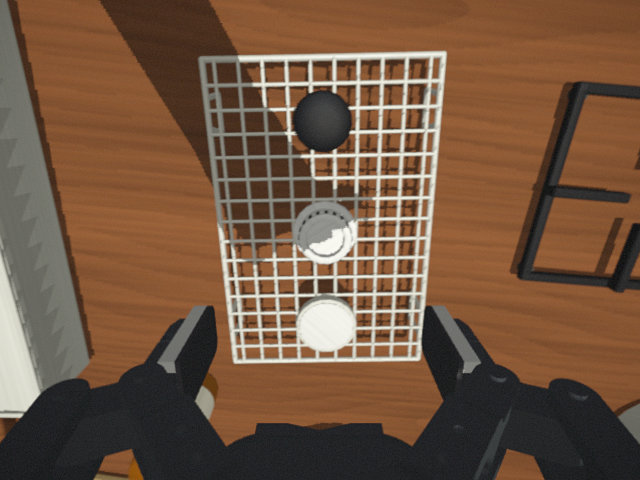

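```bash
python3 - <<'E'
from h import *
s=load("w1.npz"); a=cv2.resize(s["img"][80:280,270:390],None,fx=3,fy=3,interpolation=cv2.INTER_CUBIC); cv2.imwrite("pics/w1z.png",a)
z=s["range_z"]; 
vs,us=np.mgrid[80:360,280:372]; P=pts(s,np.c_[us.ravel(),vs.ravel()])
for n,lo,hi,x0,x1 in(("headtop",.068,.076,.47,.57),("cap",.052,.064,.37,.47),("lid",.052,.060,.57,.67)):
    q=P[(P[:,2]>lo)&(P[:,2]<hi)&(P[:,0]>x0)&(P[:,0]<x1)]
    (c,r)=cv2.minEnclosingCircle(q[:,:2].astype(np.float32)); print(n,len(q),c,r,np.median(q,0),q[:,2].max())
E
```

```text
headtop 1079 (0.5200936794281006, 0.2505190968513489) 0.024727746844291687 [0.51893237 0.250485   0.07014498] 0.0731159179004005
cap 2853 (0.42108121514320374, 0.23788531124591827) 0.024870282039046288 [0.42048716 0.23775604 0.05787855] 0.0608982031138704
lid 2501 (0.6182146072387695, 0.2620256543159485) 0.03108825907111168 [0.61619695 0.26152023 0.05580261] 0.05821510101720473
```

View pics/w1z.png

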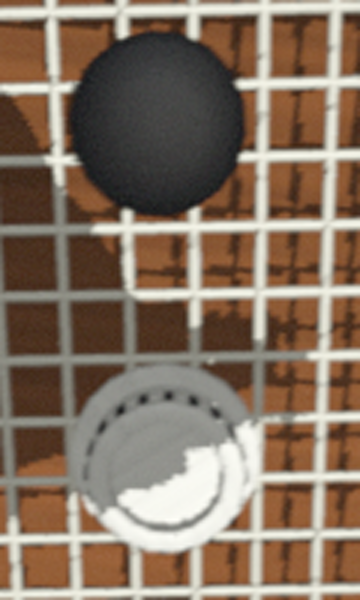

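Request:
{"name": "step_arm", "arguments": {
  "offset": [
    [-0.012, 0.0025, 0.02],
    [-0.011, 0.0022, 0.03],
    [0, 0, 0.03],
    [0, 0, 0.03],
    [0, 0, 0.03],
    [0, 0, 0],
    [0, 0, 0]
  ],
  "spin": [0.02, 0, 0, 0, 0, 0, 0],
  "grip": [0.25, 0.25, 0.25, 0.25, 0.25, 0.25, 0.25],
  "grip_force": 40
}}

```text
time: 1.9
tcp_pos: [0.5159, 0.2541, 0.1122]
orientation: [[-0.996, -0.089, -0.004], [-0.089, 0.996, -0.001], [0.004, -0.001, -1.0]]
force: [0.2, -0.2, 0.4]
gripper_width: 0.75
```

```bash
python3 - <<'E'
from h import *
s=wrist(); np.savez("w2.npz",**s); cv2.imwrite("pics/w2.png",s["img"]); print(s["T"].round(4))
uv=[[u,v] for v in range(60,440,1) for u in range(150,500)]
P=pts(s,uv)
d=np.hypot(P[:,0]-.519,P[:,1]-.250)
q=P[(P[:,2]>.068)&(P[:,2]<.0735)&(d<.035)]; print(len(q),cv2.minEnclosingCircle(q[:,:2].astype(np.float32)),np.percentile(q[:,2],[5,50,95]))
E
```

```text
[[-0.9961 -0.0885 -0.0037  0.5159]
 [-0.0885  0.9961 -0.0014  0.2541]
 [ 0.0038 -0.0011 -1.      0.1122]
 [ 0.      0.      0.      1.    ]]
3263 ((0.5200515985488892, 0.2505274713039398), 0.02479451708495617) [0.06857918 0.07015154 0.07126279]
```

View pics/w2.png

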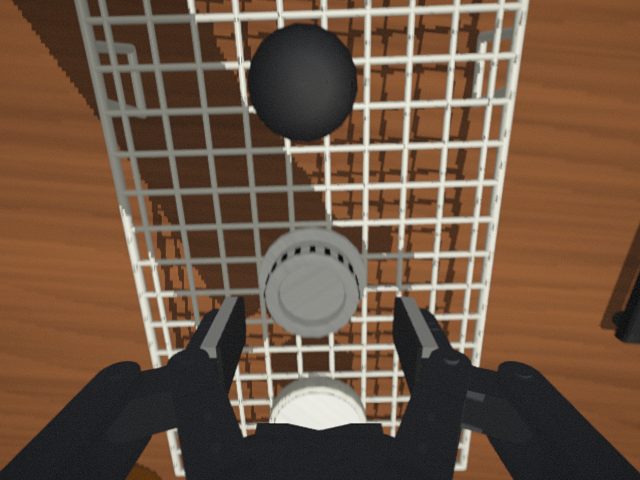

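Request:
{"name": "step_arm", "arguments": {
  "offset": [
    [-0.003, -0.004, 0],
    [0, 0, 0]
  ],
  "spin": [0, 0],
  "grip": [0.25, 0.25]
}}

```text
time: 2.12
tcp_pos: [0.5228, 0.2496, 0.1155]
orientation: [[-0.996, -0.086, 0.004], [-0.086, 0.996, 0.002], [-0.004, 0.001, -1.0]]
force: [0.3, -0.9, 1.0]
gripper_width: 0.75
```

```bash
python3 - <<'E'
from h import *
s=wrist();  print(s["T"].round(4))
uv=[[u,v] for v in range(280,380,1) for u in list(range(195,250))+list(range(385,440))]
P=pts(s,uv); T=np.linalg.inv(s["T"]); Q=P@T[:3,:3].T+T[:3,3]
k=(np.abs(Q[:,2])<.06)
for sg in(-1,1):
    q=Q[k&(sg*Q[:,1]>0)]; print(len(q),np.percentile(q[:,2],[90,99,100]),np.percentile(q,[1,99],axis=0))
    t=q[q[:,2]>np.percentile(q[:,2],95)]; print(t.mean(0),t[:,1].min(),t[:,1].max())
E
```

```text
[[-0.9963 -0.0857  0.0035  0.5228]
 [-0.0857  0.9963  0.0016  0.2496]
 [-0.0036  0.0013 -1.      0.1155]
 [ 0.      0.      0.      1.    ]]
3438 [0.00747294 0.01462809 0.01747769] [[-0.00964904 -0.04505892 -0.03657904]
 [ 0.0130784  -0.03069331  0.01462809]]
[ 0.00302519 -0.03285436  0.01299966] -0.03907579982106538 -0.03181496667285444
3281 [0.00773955 0.01463841 0.01740422] [[-0.00951009  0.03060086 -0.036382  ]
 [ 0.01297115  0.04475484  0.01463841]]
[0.00258379 0.03234858 0.01303774] 0.03148673089552609 0.038442123832503394
```

Request:
{"name": "step_arm", "arguments": {
  "offset": [
    [0, 0, 0],
    [0, 0, 0],
    [0, 0, 0],
    [0, 0, 0]
  ],
  "spin": [0, 0, 0, 0],
  "grip": [0.25, 0.25, 0.25, 0.25]
}}

```text
time: 2.5
tcp_pos: [0.5211, 0.2495, 0.1136]
orientation: [[-0.996, -0.086, 0.0], [-0.086, 0.996, 0.0], [-0.0, 0.0, -1.0]]
force: [-0.2, -0.3, -0.1]
gripper_width: 0.747
```

Request:
{"name": "step_arm", "arguments": {
  "offset": [
    [0.001, 0.001, 0.015],
    [0, 0, 0.012],
    [0, 0, 0.008],
    [0, 0, 0.005],
    [0, 0, 0],
    [0, 0, 0],
    [0, 0, 0]
  ],
  "spin": [0, 0, 0, 0, 0, 0, 0],
  "grip": [0.25, 0.25, 0.25, 0.25, 0.25, 0.25, 0.25]
}}

```text
time: 3.08
tcp_pos: [0.5204, 0.2504, 0.0736]
orientation: [[-0.996, -0.086, 0.0], [-0.086, 0.996, 0.0], [-0.0, 0.0, -1.0]]
force: [-0.1, 0.0, 0.6]
gripper_width: 0.749
```

```bash
python3 - <<'E'
from h import *
s=wrist();  print(s["T"].round(4)); cv2.imwrite("pics/w3.png",s["img"])
E
```

```text
[[-9.963e-01 -8.590e-02  5.000e-04  5.204e-01]
 [-8.590e-02  9.963e-01  3.000e-04  2.504e-01]
 [-5.000e-04  2.000e-04 -1.000e+00  7.360e-02]
 [ 0.000e+00  0.000e+00  0.000e+00  1.000e+00]]
```

View pics/w3.png

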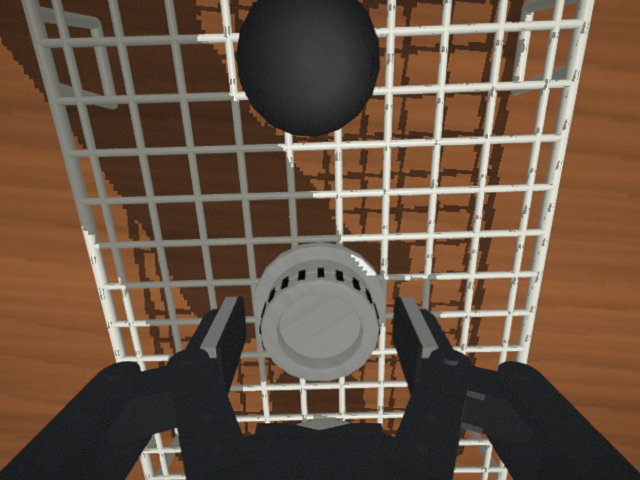

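Request:
{"name": "step_arm", "arguments": {
  "offset": [
    [0, 0, 0],
    [0, 0, 0],
    [0, 0, 0],
    [0, 0, 0],
    [0, 0, 0],
    [0, 0, 0]
  ],
  "spin": [0, 0, 0, 0, 0, 0],
  "grip": [0.4, 0.5, 0.6, 0.7, 0.7, 0.7],
  "grip_force": 70
}}

```text
time: 3.63
tcp_pos: [0.5205, 0.2505, 0.0743]
orientation: [[-0.996, -0.086, 0.001], [-0.086, 0.996, 0.001], [-0.001, 0.001, -1.0]]
force: [-0.5, -0.1, 5.7]
gripper_width: 0.526
```

Request:
{"name": "step_arm", "arguments": {
  "offset": [
    [0, 0, -0.005],
    [0, 0, -0.01],
    [0, 0, -0.02],
    [0, 0, -0.03],
    [0, 0, -0.03],
    [0, 0, -0.02],
    [0, 0, -0.01],
    [0, 0, 0],
    [0, 0, 0],
    [0, 0, 0]
  ],
  "spin": [0, 0, 0, 0, 0, 0, 0, 0, 0, 0],
  "grip": [0.7, 0.7, 0.7, 0.7, 0.7, 0.7, 0.7, 0.7, 0.7, 0.7]
}}

```text
time: 4.47
tcp_pos: [0.519, 0.2499, 0.1968]
orientation: [[-0.996, -0.086, -0.002], [-0.086, 0.996, -0.001], [0.002, -0.001, -1.0]]
force: [-0.7, -0.2, -1.6]
gripper_width: 0.531
```

```bash
python3 - <<'E'
from h import *
s=wrist();  print(s["T"].round(4)); cv2.imwrite("pics/w4.png",s["img"])
E
```

```text
[[-0.9963 -0.0863 -0.0023  0.519 ]
 [-0.0863  0.9963 -0.0014  0.2499]
 [ 0.0024 -0.0012 -1.      0.1968]
 [ 0.      0.      0.      1.    ]]
```

View pics/w4.png

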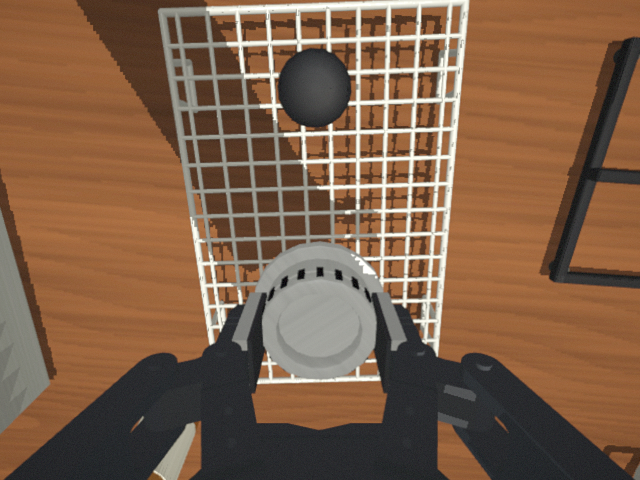

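```bash
python3 - <<'E'
from h import *
s=wrist()
uv=[[u,v] for v in range(230,400) for u in range(240,400)]
P=pts(s,uv); T=np.linalg.inv(s["T"]); Q=P@T[:3,:3].T+T[:3,3]
for z0 in(-.006,-.003,0,.003,.006):
    k=(np.abs(Q[:,2]-z0)<.0015)&(np.abs(Q[:,1])<.0225); print(z0,k.sum())
k=(np.abs(Q[:,2]-.002)<.003)&(np.abs(Q[:,1])<.0225)&(np.abs(Q[:,0])<.03); print(np.percentile(Q[k],[0,50,100],axis=0),cv2.minEnclosingCircle(Q[k][:,:2].astype(np.float32)))
E
```

```text
-0.006 69
-0.003 54
0 52
0.003 3485
0.006 1880
[[-0.02363046 -0.02248797 -0.00092199]
 [ 0.00281184  0.00036049  0.00399158]
 [ 0.02443713  0.02249983  0.00499857]] ((0.0006502860342152417, 0.0004320428997743875), 0.024756349623203278)
```

Request:
{"name": "step_arm", "arguments": {
  "offset": [
    [0, -0.01, -0.01],
    [0, -0.025, 0],
    [-0.005, -0.035, 0],
    [-0.005, -0.038, 0],
    [-0.005, -0.038, 0],
    [-0.005, -0.038, 0],
    [-0.005, -0.038, 0],
    [-0.005, -0.038, 0],
    [-0.005, -0.038, 0],
    [-0.005, -0.038, 0],
    [-0.005, -0.035, 0],
    [-0.001, -0.025, 0],
    [0, -0.015, 0],
    [0, -0.008, 0],
    [0, 0, 0],
    [0, 0, 0],
    [0, 0, 0],
    [0, 0, 0]
  ],
  "spin": [0.005, 0, 0, 0, 0, 0, 0, 0, 0, 0, 0, 0, 0, 0, 0, 0, 0, 0],
  "grip": [0.7, 0.7, 0.7, 0.7, 0.7, 0.7, 0.7, 0.7, 0.7, 0.7, 0.7, 0.7, 0.7, 0.7, 0.7, 0.7, 0.7, 0.7]
}}

```text
time: 6.07
tcp_pos: [0.6, -0.1615, 0.2082]
orientation: [[-0.996, -0.084, -0.0], [-0.084, 0.996, 0.001], [0.0, 0.001, -1.0]]
force: [0.1, 0.0, -1.3]
gripper_width: 0.531
```

```bash
python3 - <<'E'
from h import *
from cell import ctrl
s=wrist(); np.savez("w5.npz",**s); print(s["T"].round(4)); cv2.imwrite("pics/w5.png",s["img"])
t=ctrl.snapshot("scene"); cv2.imwrite("pics/s5.png",cv2.resize(t["img"][120:320,150:400],None,fx=3,fy=3)); np.savez("s5.npz",**t)
E
```

```text
[[-9.965e-01 -8.370e-02 -2.000e-04  6.000e-01]
 [-8.370e-02  9.965e-01  1.000e-03 -1.615e-01]
 [ 1.000e-04  1.000e-03 -1.000e+00  2.082e-01]
 [ 0.000e+00  0.000e+00  0.000e+00  1.000e+00]]
```

View pics/w5.png

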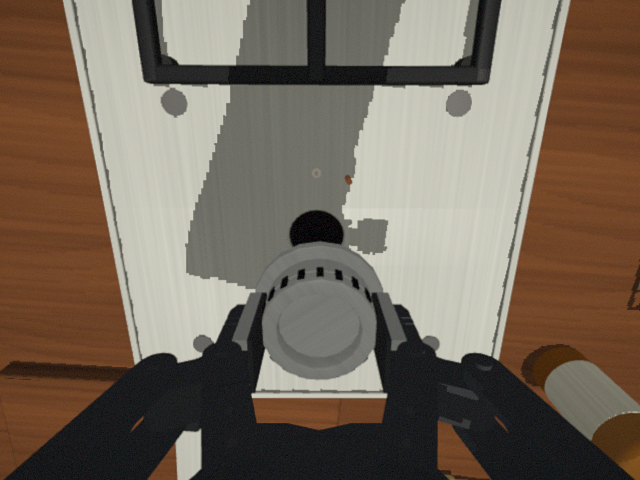

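View pics/s5.png

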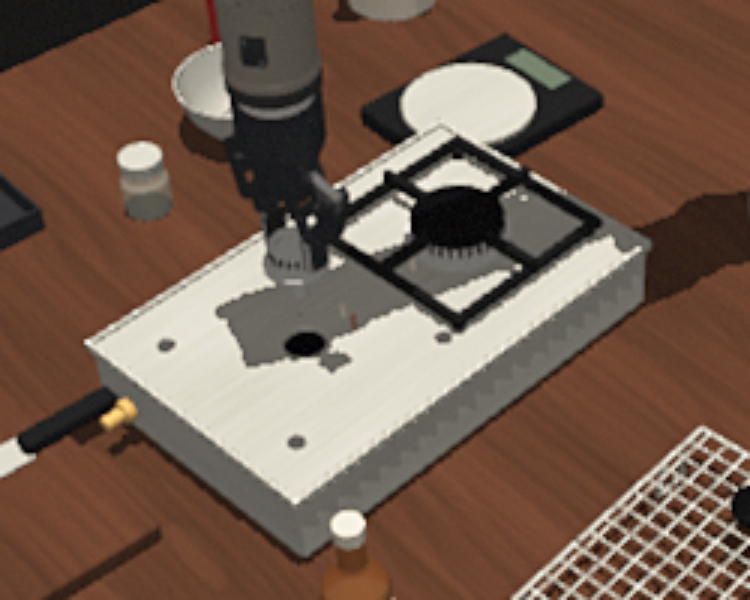

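```bash
python3 - <<'E'
from h import *
from scipy.optimize import least_squares
def circ(p):
    f=lambda q:np.hypot(p[:,0]-q[0],p[:,1]-q[1])-q[2]
    r=least_squares(f,[*p.mean(0)[:2],.02],loss="soft_l1",f_scale=.001); return r.x,np.abs(r.fun).mean()
s=load("w5.npz"); g=cv2.cvtColor(s["img"],cv2.COLOR_BGR2GRAY)
m=np.zeros_like(g); m[200:250,280:355]=g[200:250,280:355]<50
n,l,st,ce=cv2.connectedComponentsWithStats(m); k=1+np.argmax(st[1:,4]); print(st[k])
c=max(cv2.findContours((l==k).astype(np.uint8),cv2.RETR_EXTERNAL,cv2.CHAIN_APPROX_NONE)[0],key=len).reshape(-1,2)
c=c[c[:,1]<236]; print("wrist",circ(plane(s,c,.085)[:,:2]))
print("ign wrist base-ish",plane(s,[[316,173],[348,180]],.1))
s=load("s5.npz"); g=cv2.cvtColor(s["img"],cv2.COLOR_BGR2GRAY)
m=np.zeros_like(g); m[222:248,235:270]=g[222:248,235:270]<50
n,l,st,ce=cv2.connectedComponentsWithStats(m); k=1+np.argmax(st[1:,4]); print(st[k])
c=max(cv2.findContours((l==k).astype(np.uint8),cv2.RETR_EXTERNAL,cv2.CHAIN_APPROX_NONE)[0],key=len).reshape(-1,2)
print("scene",circ(plane(s,c,.085)[:,:2]))
s=load("top0.npz"); g=cv2.cvtColor(s["img"],cv2.COLOR_BGR2GRAY)
m=np.zeros_like(g); m[188:210,368:390]=g[188:210,368:390]<90
c=max(cv2.findContours(m,cv2.RETR_EXTERNAL,cv2.CHAIN_APPROX_NONE)[0],key=len).reshape(-1,2)
print("top",circ(plane(s,c,.085)[:,:2]))
E
```

```text
[ 290  210   54   36 1443]
wrist (array([ 0.60063083, -0.16330391,  0.01892146]), np.float64(0.0001766305151956218))
ign wrist base-ish [[ 0.55332015 -0.16715313  0.1       ]
 [ 0.55604845 -0.14648532  0.1       ]]
[245 231  13   8  82]
scene (array([ 0.60185736, -0.16279154,  0.01530503]), np.float64(0.0010158087938314533))
top (array([ 0.60114513, -0.16251423,  0.01714667]), np.float64(0.0005704121734447163))
```

Request:
{"name": "step_arm", "arguments": {
  "offset": [
    [-0.0012, -0.002, 0],
    [0, 0, 0.015],
    [0, 0, 0.02],
    [0, 0, 0.015],
    [0, 0, 0.01],
    [0, 0, 0.006],
    [0, 0, 0.004],
    [0, 0, 0],
    [0, 0, 0],
    [0, 0, 0]
  ],
  "spin": [0, 0, 0, 0, 0, 0, 0, 0, 0, 0],
  "grip": [0.7, 0.7, 0.7, 0.7, 0.7, 0.7, 0.7, 0.7, 0.7, 0.7],
  "grip_force": 100
}}

```text
time: 7.0
tcp_pos: [0.6018, -0.1656, 0.1392]
orientation: [[-0.997, -0.081, 0.001], [-0.081, 0.997, -0.0], [-0.001, -0.0, -1.0]]
force: [-0.7, -0.9, -0.9]
gripper_width: 0.523
```

```bash
python3 - <<'E'
from h import *
from cell import ctrl
t=ctrl.snapshot("scene"); cv2.imwrite("pics/s6.png",cv2.resize(t["img"][180:280,190:320],None,fx=6,fy=6))
print(ctrl.state())
E
```

```text
{'time': 7.05, 'joints': array([ 2.91011019e-05,  5.24777234e-01,  2.27823153e-01,  1.79371865e+00,
       -1.52865068e-01,  8.38623259e-01,  1.95242309e+00]), 'joint_vel': array([-0.00106376, -0.00013922, -0.00071915,  0.0020871 , -0.00151115,
        0.0002174 ,  0.00052704]), 'joint_efforts': array([-1.68163469e-02, -5.68987870e+01,  4.90785241e+00, -2.35915393e+01,
        9.76740732e-03,  1.89144324e-03, -3.52105062e-04]), 'tcp_pos': array([ 0.60184439, -0.16559365,  0.13917946]), 'orientation': array([[-9.96709820e-01, -8.10376180e-02,  1.56185077e-03],
       [-8.10380620e-02,  9.96710983e-01, -2.23030406e-04],
       [-1.53863996e-03, -3.48865955e-04, -9.99998755e-01]]), 'force': array([ 0.82347239, -0.69820548, -1.24479769]), 'wrist_torque': array([-0.03588374,  0.03341601, -0.00444576]), 'gripper_width': 0.5217447587605903}
```

View pics/s6.png

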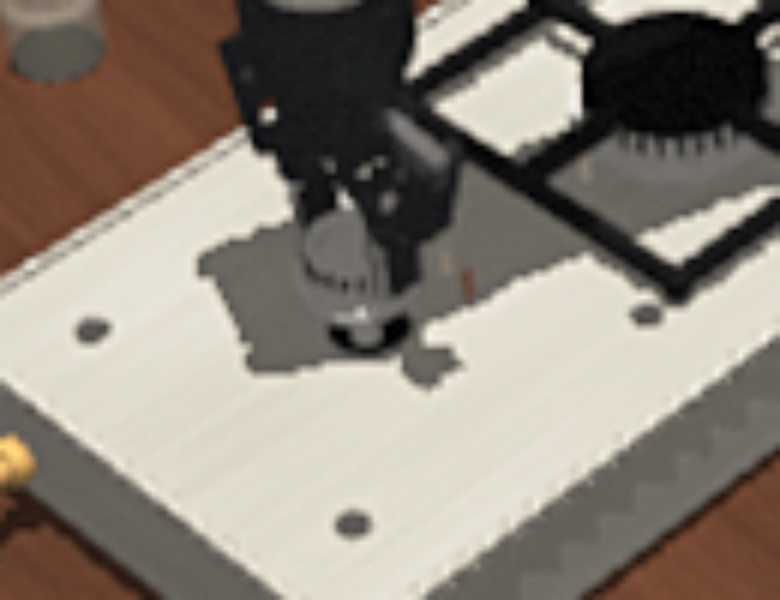

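Request:
{"name": "step_arm", "arguments": {
  "offset": [
    [0, 0.001, 0.002],
    [0, 0.001, 0.002],
    [0, 0, 0.002],
    [0, 0, 0.001],
    [0, 0, 0],
    [0, 0, 0]
  ],
  "spin": [0, 0, 0, 0, 0, 0],
  "grip": [0.7, 0.7, 0.7, 0.7, 0.7, 0.7]
}}

```text
time: 7.55
tcp_pos: [0.601, -0.1635, 0.1312]
orientation: [[-0.997, -0.081, -0.0], [-0.081, 0.997, 0.0], [0.0, 0.0, -1.0]]
force: [0.7, -0.2, -1.7]
gripper_width: 0.523
```

Request:
{"name": "step_arm", "arguments": {
  "offset": [
    [0, 0, 0.0007],
    [0, 0, 0.0007],
    [0, 0, 0],
    [0, 0, 0]
  ],
  "spin": [0, 0, 0, 0],
  "grip": [0.7, 0.7, 0.7, 0.7]
}}

```text
time: 7.88
tcp_pos: [0.6013, -0.1636, 0.1303]
orientation: [[-0.997, -0.081, 0.001], [-0.081, 0.997, -0.0], [-0.001, -0.0, -1.0]]
force: [-0.8, -0.1, 2.0]
gripper_width: 0.522
```

Request:
{"name": "step_arm", "arguments": {
  "offset": [
    [0, 0, 0.0007],
    [0, 0, 0.0007],
    [0, 0, 0.0006],
    [0, 0, 0],
    [0, 0, 0]
  ],
  "spin": [0, 0, 0, 0, 0],
  "grip": [0.7, 0.7, 0.7, 0.7, 0.7]
}}

```text
time: 8.3
tcp_pos: [0.6014, -0.1636, 0.1283]
orientation: [[-0.997, -0.081, 0.001], [-0.081, 0.997, -0.0], [-0.001, -0.0, -1.0]]
force: [-0.5, -0.2, 4.7]
gripper_width: 0.52
```

Request:
{"name": "step_arm", "arguments": {
  "offset": [
    [0, 0.0005, 0],
    [0, 0.0005, 0],
    [0, 0.0004, 0],
    [0.0005, 0, 0],
    [0.0005, 0, 0],
    [0.0004, 0, 0],
    [0, -0.0005, 0],
    [0, -0.0005, 0],
    [0, -0.0005, 0],
    [0, -0.0005, 0],
    [0, -0.0004, 0],
    [0, -0.0004, 0]
  ],
  "spin": [0, 0, 0, 0, 0, 0, 0, 0, 0, 0, 0, 0],
  "grip": [0.7, 0.7, 0.7, 0.7, 0.7, 0.7, 0.7, 0.7, 0.7, 0.7, 0.7, 0.7]
}}

```text
time: 9.3
tcp_pos: [0.6006, -0.1639, 0.1282]
orientation: [[-0.997, -0.082, 0.001], [-0.082, 0.997, 0.001], [-0.001, 0.001, -1.0]]
force: [1.3, 1.3, 5.8]
gripper_width: 0.522
```

Request:
{"name": "step_arm", "arguments": {
  "offset": [
    [-0.0005, 0, 0],
    [-0.0005, 0, 0],
    [-0.0005, 0, 0],
    [-0.0005, 0, 0],
    [-0.0004, 0, 0],
    [-0.0004, 0, 0],
    [0, 0.0005, 0],
    [0, 0.0005, 0],
    [0, 0.0005, 0],
    [0, 0.0005, 0],
    [0, 0.0005, 0],
    [0, 0.0005, 0],
    [0, 0.0004, 0],
    [0, 0.0004, 0],
    [0, 0.0004, 0]
  ],
  "spin": [0, 0, 0, 0, 0, 0, 0, 0, 0, 0, 0, 0, 0, 0, 0],
  "grip": [0.7, 0.7, 0.7, 0.7, 0.7, 0.7, 0.7, 0.7, 0.7, 0.7, 0.7, 0.7, 0.7, 0.7, 0.7]
}}

```text
time: 10.55
tcp_pos: [0.6017, -0.1619, 0.1279]
orientation: [[-0.997, -0.08, -0.001], [-0.08, 0.997, -0.001], [0.001, -0.001, -1.0]]
force: [-0.5, -4.4, 5.7]
gripper_width: 0.522
```

Request:
{"name": "step_arm", "arguments": {
  "offset": [
    [0.0005, 0, 0],
    [0.0005, 0, 0],
    [0.0005, 0, 0],
    [0.0005, 0, 0],
    [0.0005, 0, 0],
    [0.0005, 0, 0],
    [0.0004, 0, 0],
    [0.0004, 0, 0],
    [0.0004, 0, 0]
  ],
  "spin": [0, 0, 0, 0, 0, 0, 0, 0, 0],
  "grip": [0.7, 0.7, 0.7, 0.7, 0.7, 0.7, 0.7, 0.7, 0.7]
}}

```text
time: 11.3
tcp_pos: [0.5994, -0.1611, 0.1285]
orientation: [[-0.997, -0.081, 0.003], [-0.081, 0.997, -0.001], [-0.003, -0.001, -1.0]]
force: [3.7, -2.0, 5.1]
gripper_width: 0.522
```

Request:
{"name": "step_arm", "arguments": {
  "offset": [
    [0, -0.0005, 0],
    [0, -0.0005, 0],
    [0, -0.0005, 0],
    [0, -0.0005, 0],
    [0, -0.0005, 0],
    [0, -0.0005, 0],
    [0, -0.0005, 0],
    [0, -0.0005, 0],
    [0, -0.0005, 0],
    [0, -0.0005, 0],
    [0, -0.0006, 0]
  ],
  "spin": [0, 0, 0, 0, 0, 0, 0, 0, 0, 0, 0],
  "grip": [0.7, 0.7, 0.7, 0.7, 0.7, 0.7, 0.7, 0.7, 0.7, 0.7, 0.7]
}}

```text
time: 12.22
tcp_pos: [0.5991, -0.1638, 0.1279]
orientation: [[-0.997, -0.083, 0.0], [-0.083, 0.997, 0.003], [-0.0, 0.003, -1.0]]
force: [0.5, 4.2, 6.2]
gripper_width: 0.521
```

Request:
{"name": "step_arm", "arguments": {
  "offset": [
    [0, 0, 0],
    [0, 0, 0]
  ],
  "spin": [0, 0],
  "grip": [0.7, 0.7]
}}

```text
time: 12.38
tcp_pos: [0.5991, -0.1639, 0.1279]
orientation: [[-0.997, -0.083, 0.0], [-0.083, 0.997, 0.003], [-0.0, 0.003, -1.0]]
force: [0.7, 4.8, 5.8]
gripper_width: 0.519
```

Request:
{"name": "step_arm", "arguments": {
  "offset": [
    [0, -0.0005, 0],
    [0, -0.0005, 0],
    [0, -0.0005, 0],
    [0, 0, 0]
  ],
  "spin": [0, 0, 0, 0],
  "grip": [0.7, 0.7, 0.7, 0.7]
}}

```text
time: 12.72
tcp_pos: [0.599, -0.1653, 0.1278]
orientation: [[-0.997, -0.083, -0.0], [-0.083, 0.997, 0.003], [0.0, 0.003, -1.0]]
force: [1.4, 3.2, 6.0]
gripper_width: 0.522
```

Request:
{"name": "step_arm", "arguments": {
  "offset": [
    [-0.0006, 0, -0.0003],
    [-0.0006, 0, -0.0002],
    [-0.0006, 0, 0],
    [-0.0006, 0, 0],
    [-0.0006, 0, 0],
    [-0.0006, 0, 0]
  ],
  "spin": [0, 0, 0, 0, 0, 0],
  "grip": [0.7, 0.7, 0.7, 0.7, 0.7, 0.7]
}}

```text
time: 13.22
tcp_pos: [0.6006, -0.1655, 0.1276]
orientation: [[-0.997, -0.082, -0.005], [-0.082, 0.997, 0.003], [0.004, 0.004, -1.0]]
force: [-3.0, 2.7, 7.1]
gripper_width: 0.525
```

Request:
{"name": "step_arm", "arguments": {
  "offset": [
    [-0.0006, 0, 0],
    [-0.0006, 0, 0],
    [-0.0006, 0, 0],
    [-0.0006, 0, 0]
  ],
  "spin": [0, 0, 0, 0],
  "grip": [0.7, 0.7, 0.7, 0.7]
}}

```text
time: 13.55
tcp_pos: [0.6025, -0.166, 0.1275]
orientation: [[-0.997, -0.082, -0.005], [-0.082, 0.997, 0.002], [0.005, 0.003, -1.0]]
force: [-4.1, 1.8, 6.6]
gripper_width: 0.523
```

Request:
{"name": "step_arm", "arguments": {
  "offset": [
    [-0.0006, 0, -0.0004],
    [-0.0006, 0, -0.0003],
    [-0.0003, 0, 0],
    [0, 0.0006, 0],
    [0, 0.0006, 0],
    [0, 0.0006, 0],
    [0, 0.0006, 0],
    [0, 0.0006, 0]
  ],
  "spin": [0, 0, 0, 0, 0, 0, 0, 0],
  "grip": [0.7, 0.7, 0.7, 0.7, 0.7, 0.7, 0.7, 0.7]
}}

```text
time: 14.22
tcp_pos: [0.6043, -0.165, 0.1285]
orientation: [[-0.997, -0.08, -0.003], [-0.08, 0.997, -0.0], [0.003, -0.0, -1.0]]
force: [-1.0, -2.8, 5.5]
gripper_width: 0.522
```

Request:
{"name": "step_arm", "arguments": {
  "offset": [
    [0, 0.0006, 0],
    [0, 0.0006, 0],
    [0, 0.0006, 0],
    [0, 0.0006, 0],
    [0, 0.0006, 0],
    [0, 0.0006, 0]
  ],
  "spin": [0, 0, 0, 0, 0, 0],
  "grip": [0.7, 0.7, 0.7, 0.7, 0.7, 0.7]
}}

```text
time: 14.72
tcp_pos: [0.6052, -0.1611, 0.1285]
orientation: [[-0.997, -0.081, -0.001], [-0.081, 0.997, -0.0], [0.001, -0.0, -1.0]]
force: [-0.9, -3.2, -4.9]
gripper_width: 0.522
```

Request:
{"name": "step_arm", "arguments": {
  "offset": [
    [0, 0, 0],
    [0, 0, 0]
  ],
  "spin": [0, 0],
  "grip": [0.7, 0.7]
}}

```text
time: 14.88
tcp_pos: [0.6053, -0.1611, 0.1288]
orientation: [[-0.997, -0.081, -0.001], [-0.081, 0.997, -0.0], [0.001, -0.0, -1.0]]
force: [-0.8, -2.0, -3.6]
gripper_width: 0.52
```

Request:
{"name": "step_arm", "arguments": {
  "offset": [
    [0, -0.0006, 0.0005],
    [0, -0.0006, 0.001],
    [0, 0, 0.001],
    [0, 0, 0.001],
    [0, 0, 0.0]
  ],
  "spin": [0, 0, 0, 0, 0],
  "grip": [0.7, 0.7, 0.7, 0.7, 0.7]
}}

```text
time: 15.3
tcp_pos: [0.6057, -0.1617, 0.1254]
orientation: [[-0.997, -0.081, -0.0], [-0.081, 0.997, 0.0], [-0.0, 0.0, -1.0]]
force: [0.3, -1.3, -0.8]
gripper_width: 0.52
```

Stem is in the socket (no vertical resistance at 3 mm lower). Continue down.

Request:
{"name": "step_arm", "arguments": {
  "offset": [
    [0, 0, 0.001],
    [0, 0, 0.0015],
    [0, 0, 0.0015],
    [0, 0, 0.0015],
    [0, 0, 0.001],
    [0, 0, 0],
    [0, 0, 0]
  ],
  "spin": [0, 0, 0, 0, 0, 0, 0],
  "grip": [0.7, 0.7, 0.7, 0.7, 0.7, 0.7, 0.7]
}}

```text
time: 15.88
tcp_pos: [0.6056, -0.1618, 0.1189]
orientation: [[-0.997, -0.081, -0.0], [-0.081, 0.997, 0.0], [0.0, 0.0, -1.0]]
force: [0.2, -0.8, -1.5]
gripper_width: 0.524
```

Request:
{"name": "step_arm", "arguments": {
  "offset": [
    [0, 0, 0.001],
    [0, 0, 0.001],
    [0, 0, 0.001],
    [0, 0, 0.0007],
    [0, 0, 0.0],
    [0, 0, 0]
  ],
  "spin": [0, 0, 0, 0, 0, 0],
  "grip": [0.7, 0.7, 0.7, 0.7, 0.7, 0.7]
}}

```text
time: 16.38
tcp_pos: [0.6056, -0.1619, 0.1153]
orientation: [[-0.997, -0.081, -0.0], [-0.081, 0.997, 0.0], [0.0, 0.0, -1.0]]
force: [0.3, -0.8, -0.8]
gripper_width: 0.52
```

Request:
{"name": "step_arm", "arguments": {
  "offset": [
    [0, 0, 0.0006],
    [0, 0, 0.0005],
    [0, 0, 0.0005],
    [0, 0, 0],
    [0, 0, 0]
  ],
  "spin": [0, 0, 0, 0, 0],
  "grip": [0.7, 0.7, 0.7, 0.7, 0.7]
}}

```text
time: 16.8
tcp_pos: [0.6057, -0.162, 0.1146]
orientation: [[-0.997, -0.081, 0.0], [-0.081, 0.997, 0.0], [-0.0, 0.0, -1.0]]
force: [-3.8, 0.2, 4.8]
gripper_width: 0.519
```

Request:
{"name": "step_arm", "arguments": {
  "offset": [
    [0, 0, -0.0005],
    [0, 0, 0],
    [0, 0, 0],
    [0, 0, 0],
    [0, 0, 0],
    [0, 0, 0]
  ],
  "spin": [0, 0, 0, 0, 0, 0],
  "grip": [0.4, 0.3, 0.2, 0.2, 0.2, 0.2]
}}

```text
time: 17.3
tcp_pos: [0.6057, -0.1619, 0.1142]
orientation: [[-0.997, -0.081, -0.0], [-0.081, 0.997, 0.0], [0.0, 0.0, -1.0]]
force: [-0.2, -0.3, 0.7]
gripper_width: 0.799
```

Request:
{"name": "step_arm", "arguments": {
  "offset": [
    [0, 0, -0.005],
    [0, 0, -0.015],
    [0, 0, -0.025],
    [0, 0, -0.03],
    [0, 0, -0.025],
    [0, 0, -0.015],
    [0, 0, 0],
    [0, 0, 0],
    [0, 0, 0]
  ],
  "spin": [0, 0, 0, 0, 0, 0, 0, 0, 0],
  "grip": [0.2, 0.2, 0.2, 0.2, 0.2, 0.2, 0.2, 0.2, 0.2]
}}

```text
time: 18.05
tcp_pos: [0.6051, -0.1617, 0.2284]
orientation: [[-0.997, -0.081, -0.001], [-0.081, 0.997, 0.0], [0.001, 0.0, -1.0]]
force: [0.1, -0.5, -0.4]
gripper_width: 0.802
```

```bash
python3 - <<'E'
from h import *
from cell import ctrl
s=wrist(); np.savez("w7.npz",**s); print(s["T"].round(4)); cv2.imwrite("pics/w7.png",s["img"])
t=ctrl.snapshot("scene"); cv2.imwrite("pics/s7.png",cv2.resize(t["img"][180:280,190:320],None,fx=6,fy=6))
uv=[[u,v] for v in range(150,420) for u in range(220,420)]
P=pts(s,uv); d=np.hypot(P[:,0]-.605,P[:,1]+.162)
for lo,hi in((.0835,.0865),(.088,.094),(.108,.115)):
    q=P[(P[:,2]>lo)&(P[:,2]<hi)&(d<.04)]
    print(lo,len(q),np.median(q,0) if len(q) else 0, cv2.minEnclosingCircle(q[:,:2].astype(np.float32)) if len(q) else 0)
    if lo>.1: A=np.c_[q[:,:2],np.ones(len(q))]; print("plane",np.linalg.lstsq(A,q[:,2],rcond=None)[0])
E
```

```text
[[-9.967e-01 -8.120e-02 -1.400e-03  6.051e-01]
 [-8.120e-02  9.967e-01  3.000e-04 -1.617e-01]
 [ 1.400e-03  5.000e-04 -1.000e+00  2.284e-01]
 [ 0.000e+00  0.000e+00  0.000e+00  1.000e+00]]
0.0835 3071 [ 0.59295598 -0.16246292  0.08449556] ((0.6049785614013672, -0.16201381385326385), 0.04006710648536682)
0.088 1093 [ 0.58746694 -0.16433053  0.09039442] ((0.6054980754852295, -0.16215014457702637), 0.029996393248438835)
0.108 1745 [ 0.60349745 -0.16219989  0.11019518] ((0.6055534482002258, -0.16234812140464783), 0.024660026654601097)
plane [0.00074738 0.00042346 0.10973474]
```

View pics/w7.png

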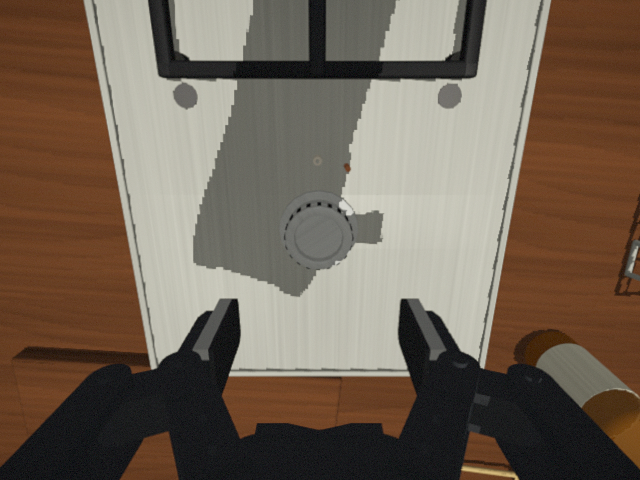

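View pics/s7.png

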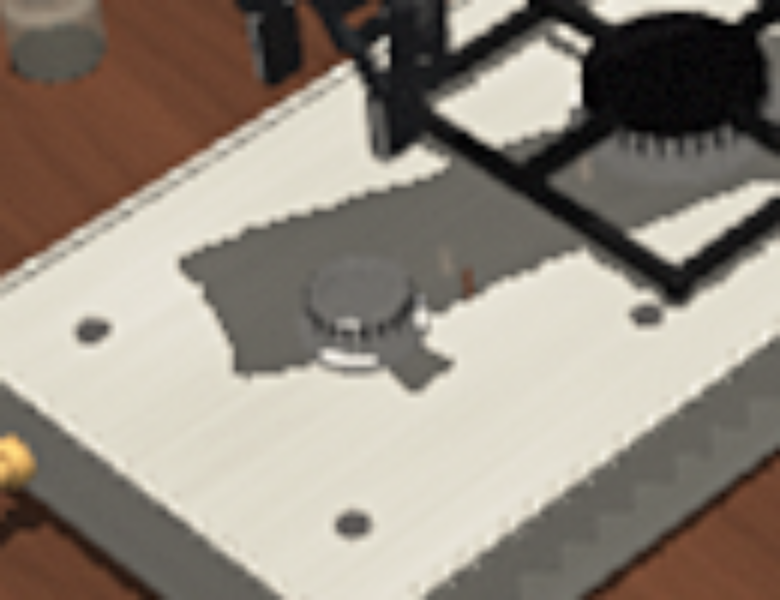

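Request:
{"name": "step_arm", "arguments": {
  "offset": [
    [0.004, 0.01, 0],
    [0.01, 0.025, 0],
    [0.013, 0.035, 0],
    [0.013, 0.036, 0],
    [0.013, 0.036, 0],
    [0.013, 0.036, 0],
    [0.013, 0.036, 0],
    [0.013, 0.036, 0],
    [0.013, 0.036, 0],
    [0.013, 0.036, 0],
    [0.013, 0.035, 0],
    [0.01, 0.025, 0.01],
    [0.006, 0.018, 0.02],
    [0.004, 0.01, 0.03],
    [0, 0.003, 0.025],
    [0, 0, 0.01],
    [0, 0, 0.005],
    [0, 0, 0],
    [0, 0, 0],
    [0, 0, 0]
  ],
  "spin": [0, 0, 0, 0, 0, 0, 0, 0, 0, 0, 0, 0, 0, 0, 0, 0, 0, 0, 0, 0],
  "grip": [0.2, 0.2, 0.2, 0.2, 0.2, 0.2, 0.2, 0.2, 0.2, 0.2, 0.2, 0.2, 0.2, 0.2, 0.2, 0.2, 0.2, 0.2, 0.2, 0.2]
}}

```text
time: 19.82
tcp_pos: [0.4227, 0.2374, 0.1305]
orientation: [[-0.997, -0.08, 0.002], [-0.08, 0.997, 0.001], [-0.002, 0.001, -1.0]]
force: [0.1, -0.0, 0.2]
gripper_width: 0.802
```

```bash
python3 - <<'E'
from h import *
s=wrist(); np.savez("w8.npz",**s); print(s["T"].round(4)); cv2.imwrite("pics/w8.png",s["img"])
uv=[[u,v] for v in range(150,420) for u in range(220,420)]
P=pts(s,uv); d=np.hypot(P[:,0]-.4208,P[:,1]-.2378)
q=P[(P[:,2]>.052)&(P[:,2]<.065)&(d<.035)]
print(len(q),np.median(q,0), cv2.minEnclosingCircle(q[:,:2].astype(np.float32)))
E
```

```text
[[-0.9968 -0.0799  0.0019  0.4227]
 [-0.0799  0.9968  0.0012  0.2374]
 [-0.0019  0.001  -1.      0.1305]
 [ 0.      0.      0.      1.    ]]
5325 [0.4187351  0.23763427 0.05783618] ((0.4212040305137634, 0.23775075376033783), 0.02543836459517479)
```

View pics/w8.png

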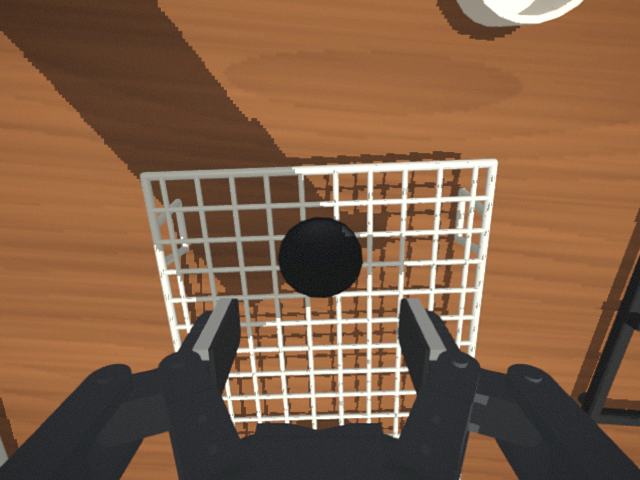

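Request:
{"name": "step_arm", "arguments": {
  "offset": [
    [0.0005, 0, 0.01],
    [0, 0, 0.015],
    [0, 0, 0.012],
    [0, 0, 0.008],
    [0, 0, 0.005],
    [0, 0, 0],
    [0, 0, 0],
    [0, 0, 0],
    [0, 0, 0]
  ],
  "spin": [0, 0, 0, 0, 0, 0, 0, 0, 0],
  "grip": [0.25, 0.25, 0.25, 0.25, 0.25, 0.25, 0.25, 0.25, 0.25]
}}

```text
time: 20.62
tcp_pos: [0.4216, 0.2376, 0.0798]
orientation: [[-0.997, -0.081, 0.001], [-0.081, 0.997, 0.001], [-0.001, 0.001, -1.0]]
force: [0.3, 0.4, 0.3]
gripper_width: 0.749
```

Request:
{"name": "step_arm", "arguments": {
  "offset": [
    [0.0005, 0, 0.004],
    [0, 0, 0.004],
    [0, 0, 0.0025],
    [0, 0, 0],
    [0, 0, 0],
    [0, 0, 0]
  ],
  "spin": [0, 0, 0, 0, 0, 0],
  "grip": [0.25, 0.25, 0.25, 0.25, 0.25, 0.25],
  "grip_force": 40
}}

```text
time: 21.12
tcp_pos: [0.4207, 0.2374, 0.0687]
orientation: [[-0.997, -0.081, -0.0], [-0.081, 0.997, -0.0], [0.0, -0.0, -1.0]]
force: [0.1, 1.3, 0.3]
gripper_width: 0.754
```

Request:
{"name": "step_arm", "arguments": {
  "offset": [
    [0, 0, 0],
    [0, 0, 0],
    [0, 0, 0],
    [0, 0, 0],
    [0, 0, 0],
    [0, 0, 0]
  ],
  "spin": [0, 0, 0, 0, 0, 0],
  "grip": [0.33, 0.4, 0.5, 0.6, 0.6, 0.6]
}}

```text
time: 21.62
tcp_pos: [0.4208, 0.2374, 0.0693]
orientation: [[-0.997, -0.081, 0.0], [-0.081, 0.997, 0.0], [-0.0, 0.0, -1.0]]
force: [-1.6, -1.3, 6.7]
gripper_width: 0.555
```

```bash
python3 - <<'E'
from h import *
s=wrist(); print(s["T"].round(4)); cv2.imwrite("pics/w9.png",s["img"])
E
```

```text
[[-9.967e-01 -8.090e-02  2.000e-04  4.208e-01]
 [-8.090e-02  9.967e-01  2.000e-04  2.374e-01]
 [-3.000e-04  2.000e-04 -1.000e+00  6.930e-02]
 [ 0.000e+00  0.000e+00  0.000e+00  1.000e+00]]
```

View pics/w9.png

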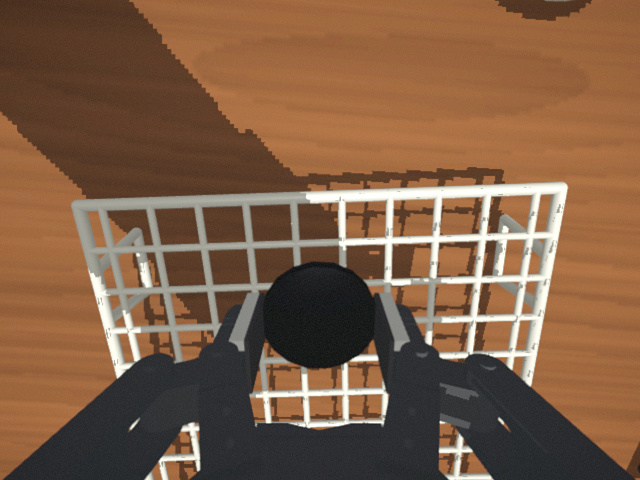

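Request:
{"name": "step_arm", "arguments": {
  "offset": [
    [0, 0, -0.004],
    [0, 0, -0.01],
    [0, 0, -0.02],
    [0, 0, -0.03],
    [0, 0, -0.03],
    [0, 0, -0.02],
    [0, 0, -0.01],
    [0, 0, 0],
    [0, 0, 0],
    [0, 0, 0]
  ],
  "spin": [0, 0, 0, 0, 0, 0, 0, 0, 0, 0],
  "grip": [0.6, 0.6, 0.6, 0.6, 0.6, 0.6, 0.6, 0.6, 0.6, 0.6]
}}

```text
time: 22.5
tcp_pos: [0.4198, 0.2368, 0.1915]
orientation: [[-0.997, -0.081, -0.002], [-0.081, 0.997, -0.001], [0.002, -0.001, -1.0]]
force: [0.9, 0.5, -1.4]
gripper_width: 0.552
```

```bash
python3 - <<'E'
from h import *
s=wrist(); np.savez("w10.npz",**s); print(s["T"].round(4)); cv2.imwrite("pics/w10.png",s["img"])
uv=[[u,v] for v in range(200,420) for u in range(220,420)]
P=pts(s,uv); T=np.linalg.inv(s["T"]); Q=P@T[:3,:3].T+T[:3,3]
m=s["img"].max(2)[np.array(uv)[:,1],np.array(uv)[:,0]]
k=(Q[:,2]>.006)&(Q[:,2]<.02)&(np.abs(Q[:,1])<.024)&(np.abs(Q[:,0])<.032)&(m<60)
q=Q[k]; print(k.sum(),np.percentile(q,[0,1,50,99,100],axis=0),cv2.minEnclosingCircle(q[:,:2].astype(np.float32)))
for sg in (-1,1):
    for y0 in (-.015,-.01,0,.01,.015):
        w=q[np.abs(q[:,1]-y0)<.002]; x=w[np.argmax(sg*w[:,0])]; print(sg,y0,x.round(4))
A=np.c_[q[:,:2],(q[:,:2]**2).sum(1),np.ones(len(q))]; print(np.linalg.lstsq(A,q[:,2],rcond=None)[0])
E
```

```text
[[-0.9967 -0.0813 -0.0019  0.4198]
 [-0.0813  0.9967 -0.0014  0.2368]
 [ 0.0021 -0.0012 -1.      0.1915]
 [ 0.      0.      0.      1.    ]]
9766 [[-2.47094186e-02 -2.39963443e-02  6.00759972e-03]
 [-2.19298780e-02 -2.37496104e-02  8.39689513e-03]
 [ 3.54979467e-03 -1.41779552e-05  1.16403794e-02]
 [ 2.40784822e-02  2.33315513e-02  1.70907168e-02]
 [ 2.51274968e-02  2.39867213e-02  1.92804910e-02]] ((0.0009611618588678539, -5.0499838835094124e-05), 0.02636491134762764)
-1 -0.015 [-0.0203 -0.0137  0.0131]
-1 -0.01 [-0.023  -0.008   0.0138]
-1 0 [-0.0245  0.0009  0.0135]
-1 0.01 [-0.0223  0.0094  0.0135]
-1 0.015 [-0.0206  0.0138  0.014 ]
1 -0.015 [ 0.0211 -0.0131  0.0148]
1 -0.01 [ 0.0234 -0.0083  0.0165]
1 0 [ 0.0247 -0.0012  0.0156]
1 0.01 [0.0234 0.0081 0.0145]
1 0.015 [0.021  0.0135 0.0139]
[1.72462077e-02 3.59812965e-03 3.89359396e+00 1.05179087e-02]
```

View pics/w10.png

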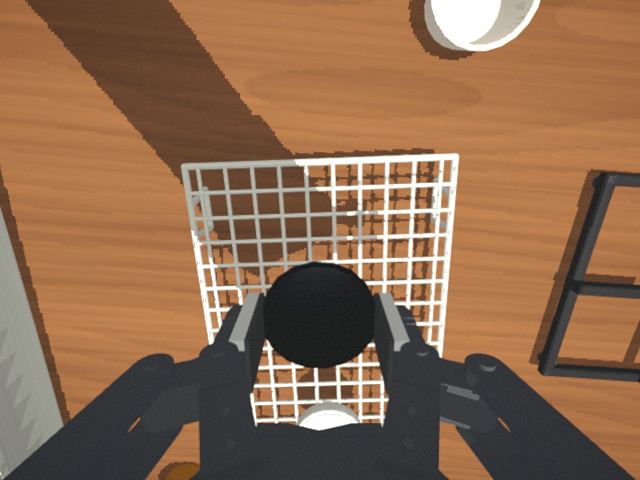

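Request:
{"name": "step_arm", "arguments": {
  "offset": [
    [-0.004, -0.01, 0],
    [-0.01, -0.025, 0],
    [-0.013, -0.035, 0],
    [-0.013, -0.036, 0],
    [-0.013, -0.036, 0],
    [-0.013, -0.036, 0],
    [-0.013, -0.036, 0],
    [-0.013, -0.036, 0],
    [-0.013, -0.036, 0],
    [-0.013, -0.036, 0],
    [-0.013, -0.035, 0],
    [-0.0105, -0.025, 0],
    [-0.006, -0.018, 0],
    [-0.004, -0.01, 0],
    [0, -0.003, 0],
    [0, 0, 0],
    [0, 0, 0],
    [0, 0, 0],
    [0, 0, 0]
  ],
  "spin": [0, 0, 0, 0, 0, 0, 0, 0, 0, 0, 0, 0, 0, 0, 0, 0, 0, 0, 0],
  "grip": [0.6, 0.6, 0.6, 0.6, 0.6, 0.6, 0.6, 0.6, 0.6, 0.6, 0.6, 0.6, 0.6, 0.6, 0.6, 0.6, 0.6, 0.6, 0.6]
}}

```text
time: 24.13
tcp_pos: [0.605, -0.1603, 0.1928]
orientation: [[-0.997, -0.083, -0.0], [-0.083, 0.997, 0.001], [0.0, 0.001, -1.0]]
force: [-0.0, 0.5, -1.1]
gripper_width: 0.547
```

Request:
{"name": "step_arm", "arguments": {
  "offset": [
    [0, 0, 0],
    [0, 0, 0],
    [0, 0, 0]
  ],
  "spin": [0, 0, 0],
  "grip": [0.6, 0.6, 0.6]
}}

```text
time: 24.38
tcp_pos: [0.6052, -0.1616, 0.1929]
orientation: [[-0.997, -0.082, 0.0], [-0.082, 0.997, 0.0], [-0.0, 0.0, -1.0]]
force: [0.2, 0.0, -1.6]
gripper_width: 0.553
```

```bash
python3 - <<'E'
from h import *
s=wrist(); np.savez("w11.npz",**s); print(s["T"].round(4)); cv2.imwrite("pics/w11.png",s["img"])
uv=[[u,v] for v in range(150,420) for u in range(220,420)]
P=pts(s,uv); d=np.hypot(P[:,0]-.605,P[:,1]+.162)
for lo,hi in((.088,.094),(.108,.115)):
    q=P[(P[:,2]>lo)&(P[:,2]<hi)&(d<.04)]
    if len(q): print(lo,len(q),q.min(0),q.max(0))
E
```

```text
[[-9.967e-01 -8.170e-02  1.000e-04  6.052e-01]
 [-8.170e-02  9.967e-01  1.000e-04 -1.616e-01]
 [-1.000e-04  1.000e-04 -1.000e+00  1.929e-01]
 [ 0.000e+00  0.000e+00  0.000e+00  1.000e+00]]
0.088 1403 [ 0.57566903 -0.19185625  0.08802407] [ 0.62468745 -0.13273509  0.0939428 ]
0.108 1482 [ 0.58097189 -0.18660681  0.10800513] [ 0.61706156 -0.13814708  0.11237627]
```

View pics/w11.png

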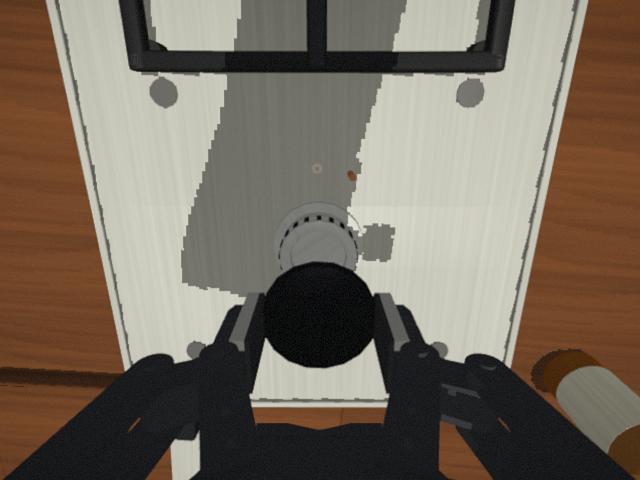

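Request:
{"name": "step_arm", "arguments": {
  "offset": [
    [0, -0.0004, 0.01],
    [0, 0, 0.015],
    [0, 0, 0.013],
    [0, 0, 0.009],
    [0, 0, 0.005],
    [0, 0, 0.002],
    [0, 0, 0],
    [0, 0, 0],
    [0, 0, 0],
    [0, 0, 0]
  ],
  "spin": [0, 0, 0, 0, 0, 0, 0, 0, 0, 0],
  "grip": [0.6, 0.6, 0.6, 0.6, 0.6, 0.6, 0.6, 0.6, 0.6, 0.6]
}}

```text
time: 25.27
tcp_pos: [0.6056, -0.1625, 0.1395]
orientation: [[-0.997, -0.081, 0.001], [-0.081, 0.997, -0.0], [-0.001, -0.0, -1.0]]
force: [0.4, 0.3, -0.9]
gripper_width: 0.553
```

```bash
python3 - <<'E'
from h import *
from cell import ctrl
t=ctrl.snapshot("scene"); cv2.imwrite("pics/s12.png",cv2.resize(t["img"][190:260,210:300],None,fx=8,fy=8,interpolation=cv2.INTER_CUBIC))
s=wrist(); print(s["T"].round(4)); cv2.imwrite("pics/w12.png",s["img"])
E
```

```text
[[-9.967e-01 -8.110e-02  1.000e-03  6.056e-01]
 [-8.110e-02  9.967e-01 -1.000e-04 -1.625e-01]
 [-1.000e-03 -2.000e-04 -1.000e+00  1.394e-01]
 [ 0.000e+00  0.000e+00  0.000e+00  1.000e+00]]
```

View pics/s12.png

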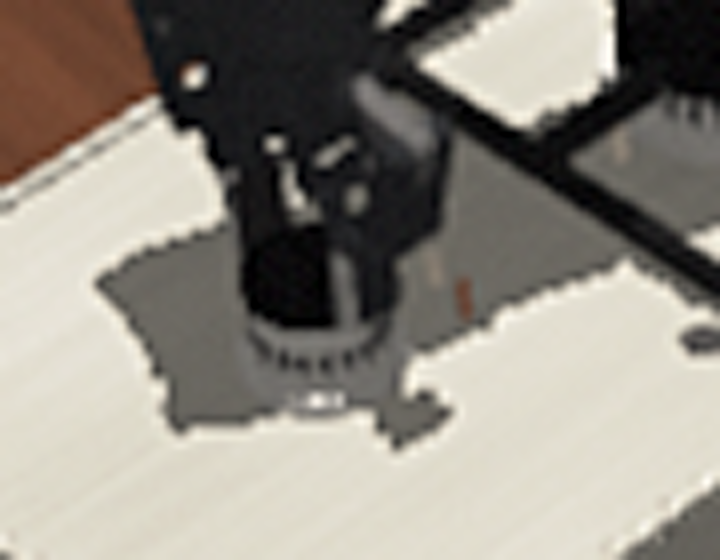

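View pics/w12.png

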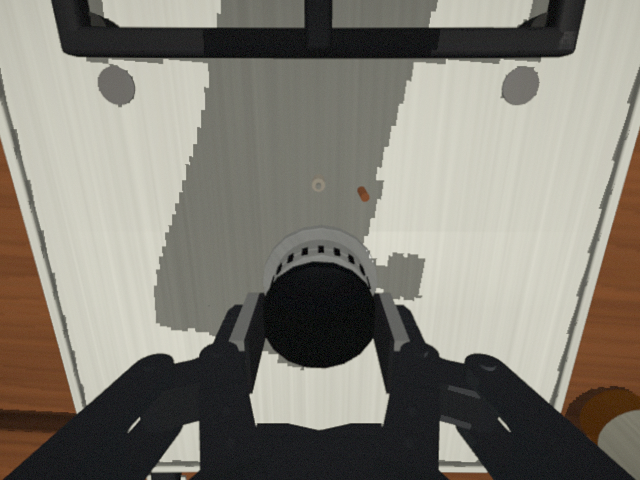

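Request:
{"name": "step_arm", "arguments": {
  "offset": [
    [0, 0.0003, 0.001],
    [0, 0, 0.001],
    [0, 0, 0.001],
    [0, 0, 0.001],
    [0, 0, 0.001],
    [0, 0, 0.0005],
    [0, 0, 0],
    [0, 0, 0]
  ],
  "spin": [0, 0, 0, 0, 0, 0, 0, 0],
  "grip": [0.6, 0.6, 0.6, 0.6, 0.6, 0.6, 0.6, 0.6]
}}

```text
time: 26.03
tcp_pos: [0.6052, -0.1621, 0.1332]
orientation: [[-0.997, -0.081, -0.0], [-0.081, 0.997, 0.0], [0.0, 0.0, -1.0]]
force: [0.8, -0.6, -1.6]
gripper_width: 0.552
```

Request:
{"name": "step_arm", "arguments": {
  "offset": [
    [0, 0, 0.0008],
    [0, 0, 0.0008],
    [0, 0, 0.0006],
    [0, 0, 0],
    [0, 0, 0]
  ],
  "spin": [0, 0, 0, 0, 0],
  "grip": [0.6, 0.6, 0.6, 0.6, 0.6]
}}

```text
time: 26.45
tcp_pos: [0.6051, -0.1621, 0.131]
orientation: [[-0.997, -0.081, -0.0], [-0.081, 0.997, 0.0], [0.0, 0.0, -1.0]]
force: [-0.4, 0.3, -1.6]
gripper_width: 0.55
```

Request:
{"name": "step_arm", "arguments": {
  "offset": [
    [0, 0, 0.0005],
    [0, 0, 0.0005],
    [0, 0, 0],
    [0, 0, 0]
  ],
  "spin": [0, 0, 0, 0],
  "grip": [0.6, 0.6, 0.6, 0.6]
}}

```text
time: 26.78
tcp_pos: [0.6053, -0.1621, 0.1305]
orientation: [[-0.997, -0.081, 0.0], [-0.081, 0.997, 0.0], [-0.0, 0.0, -1.0]]
force: [-1.7, -0.5, 4.5]
gripper_width: 0.553
```

Contact at the expected seated height (0.1305) with ~6 N. Release and retreat.

Request:
{"name": "step_arm", "arguments": {
  "offset": [
    [0, 0, -0.0004],
    [0, 0, 0],
    [0, 0, 0],
    [0, 0, 0],
    [0, 0, 0],
    [0, 0, 0],
    [0, 0, -0.005],
    [0, 0, -0.015],
    [0, 0, -0.025],
    [0, 0, -0.03],
    [0, 0, -0.025],
    [0, 0, -0.01],
    [0, 0, 0],
    [0, 0, 0],
    [0, 0, 0]
  ],
  "spin": [0, 0, 0, 0, 0, 0, 0, 0, 0, 0, 0, 0, 0, 0, 0],
  "grip": [0.4, 0.3, 0.2, 0.2, 0.2, 0.2, 0.2, 0.2, 0.2, 0.2, 0.2, 0.2, 0.2, 0.2, 0.2]
}}

```text
time: 28.03
tcp_pos: [0.6043, -0.1617, 0.2388]
orientation: [[-0.997, -0.081, -0.003], [-0.081, 0.997, 0.001], [0.003, 0.001, -1.0]]
force: [-0.5, -0.4, -0.6]
gripper_width: 0.798
```

```bash
python3 - <<'E'
from h import *
from cell import ctrl
t=ctrl.snapshot("scene"); cv2.imwrite("pics/s13.png",cv2.resize(t["img"][190:260,210:300],None,fx=8,fy=8,interpolation=cv2.INTER_CUBIC))
s=wrist(); print(s["T"].round(4)); cv2.imwrite("pics/w13.png",s["img"])
uv=[[u,v] for v in range(120,300) for u in range(220,420)]
P=pts(s,uv); d=np.hypot(P[:,0]-.605,P[:,1]+.162)
m=s["img"].max(2)[np.array(uv)[:,1],np.array(uv)[:,0]]
q=P[(m<70)&(P[:,2]>.119)&(P[:,2]<.13)&(d<.03)]
print("cap",len(q),cv2.minEnclosingCircle(q[:,:2].astype(np.float32)),np.percentile(q[:,2],[1,5,50,95,99]))
for a in range(8):
    th=a*np.pi/4; w=q[(np.hypot(q[:,0]-.6055,q[:,1]+.1622)>.02)&(np.abs(np.angle(np.exp(1j*(np.arctan2(q[:,1]+.1622,q[:,0]-.6055)-th))))<.35)]; print(a*45,len(w),np.median(w[:,2]).round(4) if len(w) else 0)
q=P[(P[:,2]>.088)&(P[:,2]<.094)&(d<.035)]; print("skirt",cv2.minEnclosingCircle(q[:,:2].astype(np.float32)),np.median(q[:,2]))
E
```

```text
[[-9.967e-01 -8.130e-02 -3.200e-03  6.042e-01]
 [-8.130e-02  9.967e-01  6.000e-04 -1.617e-01]
 [ 3.100e-03  8.000e-04 -1.000e+00  2.385e-01]
 [ 0.000e+00  0.000e+00  0.000e+00  1.000e+00]]
cap 1603 ((0.60443115234375, -0.16215844452381134), 0.023717494681477547) [0.11900953 0.11905008 0.11953205 0.12049325 0.1209345 ]
0 11 0.1193
45 13 0.1193
90 13 0.1193
135 21 0.1192
180 26 0.1192
225 20 0.1194
270 16 0.1192
315 17 0.1193
skirt ((0.6054949164390564, -0.16220726072788239), 0.029918530955910683) 0.09042692363332677
```

View pics/s13.png

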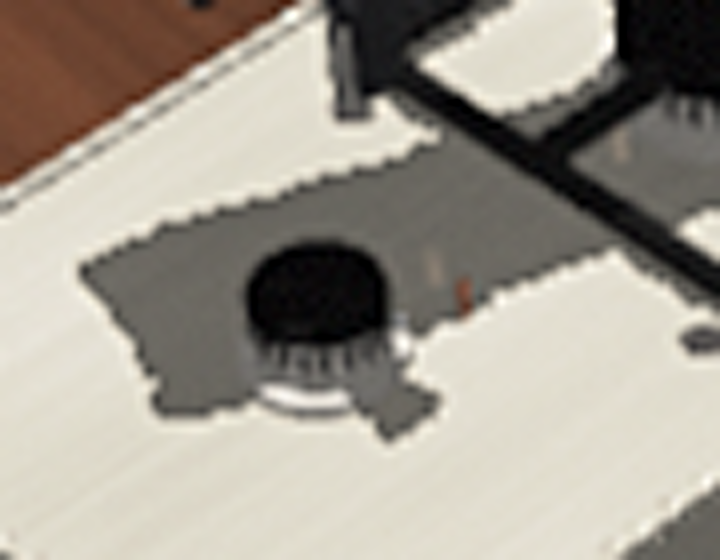

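View pics/w13.png

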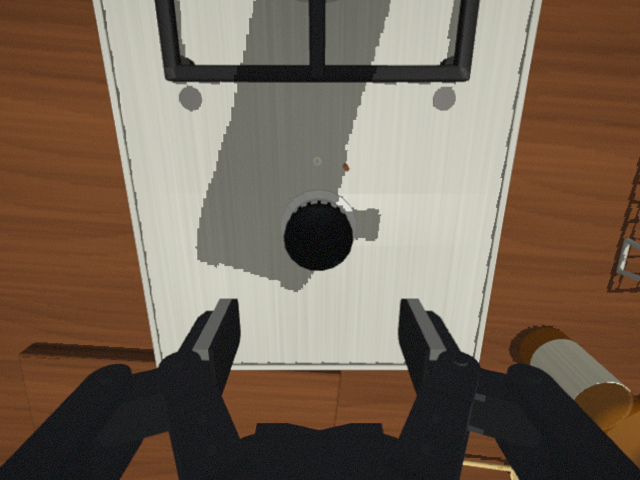

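```bash
python3 - <<'E'
from h import *
s=wrist()
uv=np.array([[u,v] for v in range(120,295) for u in range(250,390)])
P=pts(s,uv); d=np.hypot(P[:,0]-.605,P[:,1]+.162); m=s["img"].max(2)[uv[:,1],uv[:,0]]
q=P[(m<70)&(P[:,2]>.114)&(P[:,2]<.13)&(d<.035)]
c,r=cv2.minEnclosingCircle(q[:,:2].astype(np.float32)); print(len(q),c,r)
p=q[:,:2]-c; A=np.c_[p,(p**2).sum(1),np.ones(len(p))]; print(np.linalg.lstsq(A,q[:,2],rcond=None)[0])
E
```

```text
3591 (0.6053572297096252, -0.16234450042247772) 0.02502996101975441
[ 6.04355572e-03 -7.49158665e-05 -4.15184673e+00  1.20035090e-01]
```

```bash
python3 -c "
from cell import ctrl
print(ctrl.state()['force'],ctrl.state()['time']); print(ctrl.hand_in())"
```

```text
[-0.00206466  0.49692212 -1.06427932] 28.1833
the job is handed in; nothing more can be done
None
```

The burner head is in its socket and the cap is seated on it. I handed the job in at about 28 s, with the gripper open and well clear; no verdict was reported.

**Head:** I gripped it on its body and pressed the stem on the carrier face with 6–8 N, feeling outward from the middle. It dropped in about 4–5 mm off the opening's middle. I held it all the way down, and it met the hob with about 6 N. After release, the wrist camera's depth reading put the skirt's top face 6 mm above the hob, as it should be. The head's top was level to within about 0.001 rad.

**Cap:** I lowered it into the bore and it met the head with about 6 N at the expected height, then I let go. In the last check its axis was about 0.2 mm from the head's. Its tilt was about 0.006 rad, and its dome was about 0.5 mm below the nominal height; the hob read low by the same amount.

**Discrepancies:**
- **Search path:** Friction held the tool up to about 2.7 mm behind its commanded position, so the path was less regular than planned.
- **Rack:** The force readings suggest the fingertips lightly touched the head's skirt (about 6 N), then the rack wires under the cap (about 7 N).
- **Cap reading:** A first reading of the cap's position was about 1 mm out because its height filter cut off the rim. I repeated it with a wider filter, and the figures above come from that.

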